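# Close the toast stage's jaw to the gauge mark with its thumbwheel

## Task

On the slice-framing stage, roll the knurled thumbwheel under a fingertip, pressing lightly on its top, until the black sliding jaw has closed the gap to the gauge mark, that is, until the jaw's pointer blade stands opposite the blade of the small brass marker; then take the hand away. Move the jaw by the wheel only; do not push the jaw or the marker, do not squeeze or pick up the slice of toast lying in the gap, and leave everything else where it stands.

Things in the scene. Friction and masses are not known exactly. Their poses are not given: they have to be found in the camera images.
- stage: fixed aluminium plate, 180 mm (its x) by 360 mm (its y, -210 to +150 mm), 12 mm thick. Origin: on the bench under the jaw's path. A fence stands across it, face at y = +110 mm, top 42 mm above the bench; the jaw closes along +y towards it. Behind the jaw, at y = -145 mm, a grey box (58 mm in x, 84 mm in y, top 60 mm above the bench) houses the thumbwheel.
- wheel: knurled steel thumbwheel, 60 mm in diameter, 24 mm wide, axle along the stage's x. Origin: its centre, 48 mm above the bench unpressed (its axes turn with it). Its top is 78 mm above the bench, 18 mm above its box. Rolling the top towards the jaw and fence (stage +y) closes the jaw, rolling back opens it: 10 mm of jaw per radian, so 1 mm of jaw per 3 mm of rim. It usually takes several strokes.
- rocker: sprung bar under the wheel and jaw, pivoting on the stage about its x axis; origin at the pivot, near the jaw. Pressed, the wheel sinks up to 8 mm: from about 1.5 N, then 1.2 N per mm; the jaw rocks slightly (under 0.06 rad). Pressed 3 to 5 mm by shut fingers the wheel rolls with them with little slip. It needs about 1.5 N at the rim to turn, and stays where it is left.
- jaw: black sliding jaw, 120 mm wide (stage x), 14 mm thick, top 39 mm above the bench, axes as the stage's. Origin: on the plate, in the plane of its working face, which looks to the fence. A dark steel pointer blade, 3 mm thick, centred on the plane of that face sticks out on its +x side.
- marker: gauge mark: small brass rider, 14 x 20 x 16 mm, on a dark rail along the stage's +x edge, its 3 mm blade pointing at the jaw (-x). Origin: on the rail, at the blade's root, in its plane; axes as the stage's. The gap is right when jaw and marker origins have the same y in the stage's frame. The jaw starts 15 to 40 mm short (towards -y). The setting varies; it stays put unless pushed.
- toast: slice of toast, 96 x 96 x 14 mm, about 50 g, lying loose on the plate between jaw and fence; origin at the centre of its underside. The jaw may slide it along; at the mark it still has at least 5 mm of play.
- puck: white ceramic cylinder, 28 mm across, 32 mm tall, standing on the stage plate near one side of the wheel; origin at its underside. Not part of the job: leave it alone.
- pin: small brass pin gauge, 18 mm foot, 34 mm tall, standing on the stage plate on the other side of the wheel; origin at its underside. Not part of the job: leave it alone.
- mug: white mug, 90 mm tall; origin at its underside. Not part of the job: leave it alone.
- jar: amber jar with steel lid, 85 mm tall; origin at its underside. Not part of the job: leave it alone.
- brush: white-handled crumb brush lying on the bench; origin at its underside. Not part of the job: leave it alone.
- tile: flat grey reference tile, 55 x 55 x 12 mm; origin at its underside. Not part of the job: leave it alone.
There are look-alikes about, which are no part of the job. Leave any blue or turquoise look-alike of the toast alone.

How it is judged:
On the way:
1. a fingertip presses the wheel (contact force between the fingers and wheel above 0.8 N), for 0.1 s.
At the end, for the whole second after the job is handed in: the jaw's face is within 2.5 mm of the marker's blade along the stage, at rest, and the slice lies flat and still on the plate between jaw and fence (y of jaw in the frame of marker between -0.0025 and 0.0025 m and linear speed of jaw below 0.005 m/s and z of toast in the frame of stage below 0.016 m and angle between toast's own z axis and vertical below 0.08 rad and y of toast in the frame of stage below 0.066 m and y of toast in the frame of jaw above 0.045 m and linear speed of toast below 0.01 m/s); the robot touches nothing.
It fails at once if the jaw is pushed directly (contact force between any of the fingers, the arm and jaw above 1.5 N).
It fails at once if the marker is pushed out of its setting (distance of marker from where it was at the start of the episode above 0.003 m).
It fails at once if the toast is squeezed by the jaw, picked up or tipped (contact force between jaw and toast above 8 N or z of toast in the frame of stage above 0.024 m or angle between toast's own z axis and vertical above 0.3 rad).
It fails at once if the wheel is pressed hard (contact force between the fingers and wheel above 25 N).
It fails at once if a bystander is shifted, lifted or knocked over (distance of any of puck, pin, mug, jar, brush, tile from where it was at the start of the episode above 0.02 m).
It also fails if it takes over 56 s, if anything falls off the work surface, if the arm or the gripper's body presses on something with over 40 N, if the wrist force passes 120 N, or if a joint passes its speed limit or range.

## Robot

A 7-joint arm with a two-finger parallel gripper is mounted at the origin on the work surface. World frame = base frame: x ahead of the robot, y to its left, z up, the work surface at z = 0. Lengths are in m, angles in rad, forces in N, time in s.
With the tool pointing down it reaches from about 0.425 to 0.925 m from the base axis. Payload 6.8 kg.
Tool frame: the origin (TCP) lies at the very end of the fingers, on their centre line; the grasp point (between the pads) lies 19 mm behind it; z points along the fingers, y is the line along which they close (so a half turn about z gives the same grasp; the last joint's range is limited). The gripper opens to 85 mm and grips with 20 to 120 N. Pads are 22 mm wide; open, the fingers measure 114 mm over their backs; the gripper's body (76 mm by 85 mm) begins 54 mm behind the grasp point. The pads swing forward as they close: fully open they stand 13 mm farther back than shut.
Start: joints at [1.23, 0.477, 0.022, 1.555, -0.011, 1.109, -0.083], TCP at [0.156, -0.657, 0.231] pointing down, gripper open.
Joint ranges: [-2.96, 2.96], [-0.34, 2.1], [-1.41, 1.46], [0.24, 2.44], [-1.37, 4.51], [0.17, 1.92], [-2.96, 2.96]. Speed limits (rad/s): [2.39, 2.39, 3.14, 3.14, 3.14, 3.14, 3.14].

## Interface

Orientations are given as a unit quaternion [w, x, y, z].
In Python, from station import bot gives the robot as it stands.
- The arm moves only by the tool jog_arm, never from a script. Its argument "motion" is a list of rows, each a list of 7 numbers: the turn, a rotation vector about the tool's x, y, z in rad, then the shift along the tool's x, y, z in mm, then the finger opening in mm, from 0 to 85.4. A call has 1 to 10 rows; each row is the pose to reach, as a shift and turn from the pose commanded when the call began, along the tool's axes at that moment; what a row does not reach only later rows make up. A row lasts 1/8 s, in which the tool goes at most 62.5 mm and 10.7 degrees, less where a joint would pass 70% of its speed; a pose out of reach is approached as far as the arm can. A call with a gripper value outside its range is refused whole. The fingers move at their own pace and stop on an object; "grip_force" is the grip in N (left out, the last holds). Time passes only in rows, so rows that repeat a pose let the fingers close. It gives the time, the measured TCP pose, the force, the opening and the grip force at its end, in the units of the state.
- bot.get_obs(): the state, without advancing time (a new reading comes with each control period).
- bot.read_camera(name): name is "side" or "top" or "wrist"; returns a dict with "pixels" (384x512x3 uint8, red, green, blue), "camera_matrix" (3x3 intrinsics, pixels), "distortion" ([k1, k2, p1, p2, k3] as OpenCV has them; the pictures are not rectified), "T" (4x4, takes a point from camera to world coordinates); the wrist camera has in their place "tool_from_camera" (4x4, takes a point from camera to tool coordinates, whose origin is the TCP and whose axes are the flange's). Camera axes: x right, y down, z forward; pixel columns grow to the right and rows downward; lengths in m; the calibration is good to about 2 mm. A picture is of the moment at which its call begins: read the wrist's pose just before it. There is no depth.
- bot.hand_in(): hands the job in; it is judged then, once.
Trained networks look in a picture, given as the dict that the camera call returned (one of the last four; its "shot" number tells which), for a name from the list of things; names that differ only in an ending like _2 or _b are one class to them, and where a whole thing is asked for, a point or a joint stands for the part that bears it (a point fixed in the world has none). Each returns a list of dicts, best first, with "score" (0 to 1); they miss things now and then, are a little off and sometimes report something else, mostly with a low value. They report only what shows in the picture. A call takes as long as a camera call. They do not tell look-alikes from the thing itself.
- bot.spot_in(thing, picture): "xy" ([column, row] in pixels, amid what is visible of it).
- bot.tip_of(thing, picture): "xy" ([column, row] in pixels: a listed point, or the origin of a listed thing).
The state is a dict: "t": time; "q": joint angles; "joint_vel": joint speeds; "joint_torque": joint torques, N m; "eef_pos": TCP position; "tool_rot": TCP orientation; "contact_force": force on the tool from outside, world axes, zero at the start; "torque": the same for the moment, N m; "gripper_width": opening from 0.0 (shut) to 1.0 (fully open); "grasp_force": force on a finger pad.
Only numpy, scipy, OpenCV 4.12 (cv2) and the standard library are available. Lean on these libraries where they do the work, as an engineer would, in place of code of your own. Each camera call takes 0.05 s, during which the arm holds its last target. There are 200 camera calls.

## Working session

There is one attempt and no reset: what is moved stays moved. The work goes in short steps, Python scripts to look and compute and a tool call to move; the robot and the scene stay as the last step left them, time stands still between calls to the robot, and variables do not carry over. Pictures are saved under pics/ and viewed, at most 10 in all, crops included, and the job is handed in when it is done.

Besides the shell and the picture viewer there is one more tool, called after "Emit:" as name(argument=value, ...), one argument or row to a line, values as JSON. jog_arm: Moves the arm, as the interface text tells. Its arguments: {"type":"object","properties":{"motion":{"type":"array"},"grip_force":{"type":"number"}},"required":["motion"]}

```bash
mkdir -p pics; ls; cat > h.py <<'E'
import numpy as np, cv2
from station import bot
def shot(c):
    return bot.read_camera(c)
def save(p,name): cv2.imwrite('pics/'+name,p['pixels'][:,:,::-1])
def ray(p,xy,T=None):
    T=np.array(p['T']) if T is None else T
    u=cv2.undistortPoints(np.array([[xy]],float),np.array(p['camera_matrix']),np.array(p['distortion']))[0,0]
    d=T[:3,:3]@[u[0],u[1],1]; return T[:3,3],d
def atz(p,xy,z,T=None):
    o,d=ray(p,xy,T); return o+d*(z-o[2])/d[2]
def proj(p,X,T=None):
    T=np.array(p['T']) if T is None else T
    Ti=np.linalg.inv(T); r=cv2.Rodrigues(Ti[:3,:3])[0]
    return cv2.projectPoints(np.atleast_2d(np.array(X,float)),r,Ti[:3,3],np.array(p['camera_matrix']),np.array(p['distortion']))[0][:,0]
E
python3 - <<'E'
from h import *
o=bot.get_obs(); print({k:np.round(o[k],3) for k in('t','eef_pos','tool_rot','contact_force')})
a=shot('top');b=shot('side')
cv2.imwrite('pics/a.png',a['pixels'][:,:,::-1]);cv2.imwrite('pics/b.png',b['pixels'][:,:,::-1])
for n,p in(('top',a),('side',b)):
    print(n,np.round(p['T'],3).tolist())
    for t in('stage','wheel','jaw','marker','toast','puck','pin'):
        r=bot.tip_of(t,p)
        print(t,[(np.round(x['xy'],1).tolist(),round(x['score'],2),np.round(atz(p,x['xy'],{'stage':0,'wheel':.048,'marker':.02}.get(t,.012))[:2],3).tolist()) for x in r[:3]])
E
```

```text
pics
{'t': np.float64(0.0), 'eef_pos': array([ 0.156, -0.656,  0.23 ]), 'tool_rot': array([-0.001,  0.993,  0.116, -0.   ]), 'contact_force': array([ 0.173,  0.17 , -0.057])}
top [[-0.014, -0.998, 0.061, 0.416], [-1.0, 0.014, -0.007, 0.028], [0.006, -0.061, -0.998, 1.461], [0.0, 0.0, 0.0, 1.0]]
stage [([237.5, 184.1], 0.84, [0.526, 0.108])]
wheel [([277.9, 172.0], 0.46, [0.564, -0.04])]
jaw [([243.4, 182.0], 0.6, [0.533, 0.086]), ([376.5, 158.8], 0.53, [0.613, -0.41])]
marker [([237.1, 160.6], 0.45, [0.611, 0.108])]
toast [([203.4, 254.7], 0.64, [0.269, 0.235]), ([227.1, 189.3], 0.58, [0.507, 0.146]), ([233.5, 161.4], 0.27, [0.61, 0.121])]
puck [([269.4, 160.0], 0.5, [0.613, -0.011])]
pin [([282.5, 194.4], 0.5, [0.485, -0.057])]
side [[-0.771, -0.386, 0.507, -0.062], [-0.637, 0.466, -0.614, 0.723], [0.0, -0.796, -0.605, 0.725], [0.0, 0.0, 0.0, 1.0]]
stage [([236.8, 215.5], 0.66, [0.524, 0.112])]
wheel [([259.4, 172.7], 0.71, [0.562, -0.029])]
jaw [([243.2, 205.7], 0.85, [0.529, 0.08]), ([372.1, 148.4], 0.25, [0.399, -0.414])]
marker [([213.6, 204.0], 0.44, [0.588, 0.133])]
toast [([192.2, 300.1], 0.95, [0.403, 0.386]), ([234.9, 219.9], 0.91, [0.507, 0.138]), ([285.7, 283.5], 0.7, [0.278, 0.224])]
puck [([240.5, 183.3], 0.69, [0.603, 0.008])]
pin [([282.8, 185.8], 0.37, [0.501, -0.061])]
```

View pics/a.png

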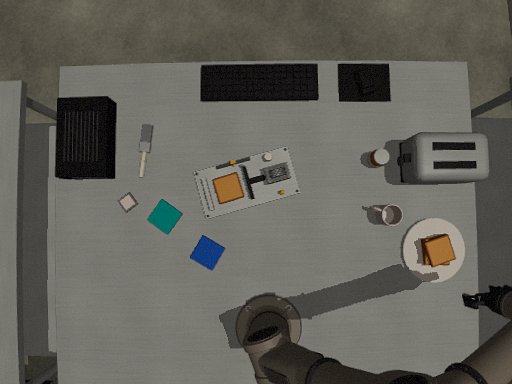

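View pics/b.png

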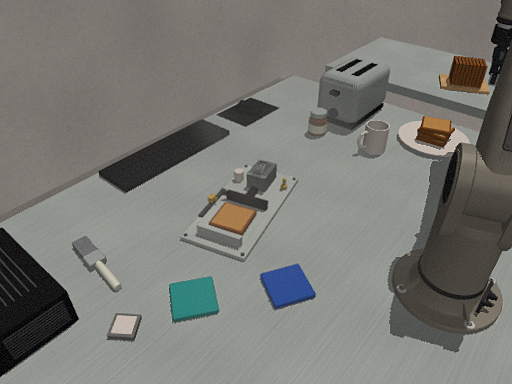

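Emit:
jog_arm(
  motion=[
    [0, 0, 0, 545, -596, -100, 0],
    [0, 0, 0, 545, -596, -100, 0],
    [0, 0, 0, 545, -596, -100, 0],
    [0, 0, 0, 545, -596, -100, 0],
    [0, 0, 0, 545, -596, -100, 0],
    [0, 0, 0, 545, -596, -100, 0],
    [0, 0, 0, 545, -596, -100, 0],
    [0, 0, 0, 545, -596, -100, 0],
    [0, 0, 0, 545, -596, -100, 0],
    [0, 0, 0, 545, -596, -100, 0],
  ],
)

```text
t: 2.05
eef_pos: [0.4581, -0.1131, 0.3088]
tool_rot: [0.0, 0.993, 0.116, 0.001]
contact_force: [1.6, -0.3, -0.2]
gripper_width: -0.005
grasp_force: 0.0
```

Emit:
jog_arm(
  motion=[
    [0, 0, 0, 60, -65, -10, 0],
    [0, 0, 0, 115, -125, -20, 0],
    [0, 0, 0, 115, -125, -20, 0],
    [0, 0, 0, 115, -125, -20, 0],
  ],
)

```text
t: 2.55
eef_pos: [0.5415, 0.0377, 0.3286]
tool_rot: [-0.001, 0.993, 0.119, 0.001]
contact_force: [-0.3, -1.6, -0.0]
gripper_width: 0.002
grasp_force: 0.0
```

```bash
cat >> h.py <<'E'
from scipy.spatial.transform import Rotation as R
def wrist():
    o=bot.get_obs(); p=bot.read_camera('wrist')
    q=np.array(o['tool_rot']); B=np.eye(4); B[:3,:3]=R.from_quat(q[[1,2,3,0]]).as_matrix(); B[:3,3]=o['eef_pos']
    p['T']=B@np.array(p['tool_from_camera']); return o,p
E
python3 - <<'E'
from h import *
o,p=wrist(); print(o['t'],np.round(o['eef_pos'],4),np.round(p['T'],3).tolist())
for t in('stage','wheel','jaw','marker','toast','puck','pin'):
    r=bot.tip_of(t,p)
    print(t,[(np.round(x['xy'],1).tolist(),round(x['score'],2),np.round(atz(p,x['xy'],{'stage':0,'wheel':.048,'marker':.02}.get(t,.012))[:2],4).tolist()) for x in r[:3]])
save(p,'c.png')
E
```

```text
2.55 [0.5415 0.0377 0.3286] [[0.238, -0.932, -0.274, 0.611], [-0.971, -0.229, -0.065, 0.054], [-0.002, 0.282, -0.96, 0.472], [0.0, 0.0, 0.0, 1.0]]
stage [([209.4, 154.9], 0.62, [0.5207, 0.1039])]
wheel [([315.4, 152.5], 0.69, [0.5673, -0.0398])]
jaw [([226.5, 155.2], 0.55, [0.5285, 0.0781])]
marker [([209.2, 101.2], 0.57, [0.5978, 0.1171])]
toast [([114.9, 275.6], 0.93, [0.2872, 0.2165]), ([184.1, 157.4], 0.71, [0.5105, 0.1383]), ([26.7, 181.7], 0.61, [0.416, 0.3696])]
puck [([298.2, 102.5], 0.85, [0.6256, -0.0039])]
pin [([307.9, 198.1], 0.66, [0.4937, -0.0569])]
```

View pics/c.png

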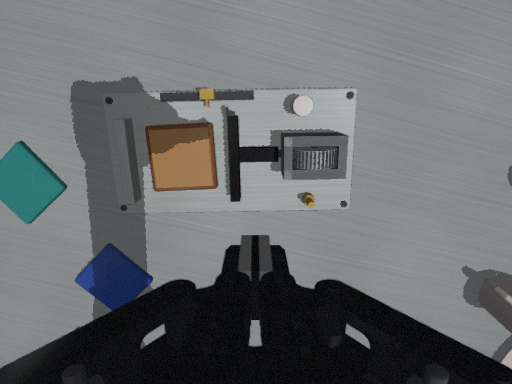

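```bash
python3 - <<'E'
from h import *
o,p=wrist()
P=[atz(p,c,.012)[:2] for c in((109,100),(350,95),(124,208),(344,204))]
print(np.round(P,4).tolist())
for i,j in((1,0),(3,2)):
    d=P[i]-P[j]; print(np.linalg.norm(d),np.degrees(np.arctan2(d[0],-d[1])))
im=p['pixels'][80:220,180:360,::-1]
cv2.imwrite('pics/d.png',cv2.resize(im,None,fx=4.2,fy=4.2,interpolation=cv2.INTER_CUBIC))
E
```

```text
[[0.5665, 0.25], [0.6504, -0.0791], [0.4103, 0.21], [0.4949, -0.1199]]
0.33965416944948185 14.313023095630566
0.3406088040476452 14.388020473438134
```

View pics/d.png

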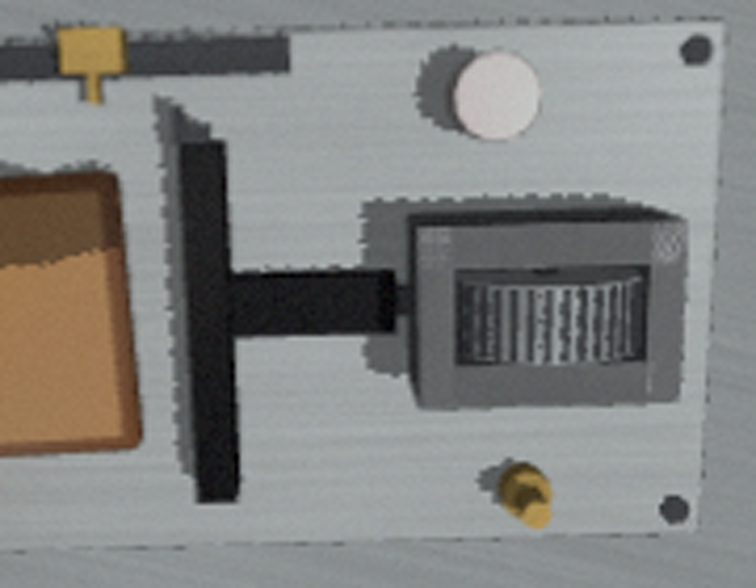

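```bash
cat >> h.py <<'E'
a=np.radians(14.35); Y=np.array([-np.sin(a),np.cos(a)]); X=np.array([np.cos(a),np.sin(a)]); O=np.array([.5231,.0944])
def st(w): w=np.array(w)[:2]-O; return np.round([w@X,w@Y],4)*1000
E
python3 - <<'E'
from h import *
o,p=wrist()
f=lambda c,z:st(atz(p,(180+c[0]/4.2-.4,80+c[1]/4.2-.4),z))
for c in((412,215),(687,222),(415,408),(680,402)): print('box',f(c,.06))
for c in((182,142),(198,502)): print('jaw face',f(c,.039))
for z in(.02,.03): print('mk blade',f((95,101),z),f((92,75),z))
print('puck',f((498,95),.044),'pin',f((538,515),.046))
print('tcp',st(o['eef_pos']),'cam',st(p['T'][:3,3]))
print('wheel top',f((552,315),.078))
E
```

```text
box [ 36.8 -94.6]
box [  33.4 -179.4]
box [-24.  -95.6]
box [ -23.5 -180.4]
jaw face [ 59.2 -22.9]
jaw face [-60.6 -22.9]
mk blade [72.4  7.1] [80.6  7.5]
mk blade [72.4  5.4] [80.5  5.9]
puck [  71.9 -122.5] pin [ -65.2 -138.4]
tcp [  1.3 -64.4] cam [ 73.3 -65.7]
wheel top [   8.2 -135.3]
```

Emit:
jog_arm(
  motion=[
    [0, 0, 0, 1, 45, 50, 0],
    [0, 0, 0, 1, 91, 100, 0],
    [0, 0, 0, 1, 91, 150, 0],
    [0, 0, 0, 1, 91, 200, 0],
    [0, 0, 0, 1, 91, 235, 0],
    [0, 0, 0, 1, 91, 245, 0],
    [0, 0, 0, 1, 91, 245, 0],
  ],
)

```text
t: 3.92
eef_pos: [0.5627, -0.055, 0.0834]
tool_rot: [-0.0, 0.993, 0.116, 0.0]
contact_force: [1.1, -0.0, 0.9]
gripper_width: 0.0
grasp_force: 0.0
```

```bash
python3 - <<'E'
from h import *
o,p=wrist(); print(o['t'],o['eef_pos'],st(o['eef_pos']),o['contact_force'])
b=shot('side'); im=b['pixels'][130:240,180:310,::-1]
cv2.imwrite('pics/e.png',np.hstack([cv2.resize(im,(400,338),interpolation=2),cv2.resize(p['pixels'][80:,:,::-1],(400,338))[:, :]]))
E
```

```text
3.925 [ 0.56270332 -0.055032    0.08343216] [   1.3 -154.6] [ 1.06806156 -0.02575828  0.85632774]
```

View pics/e.png

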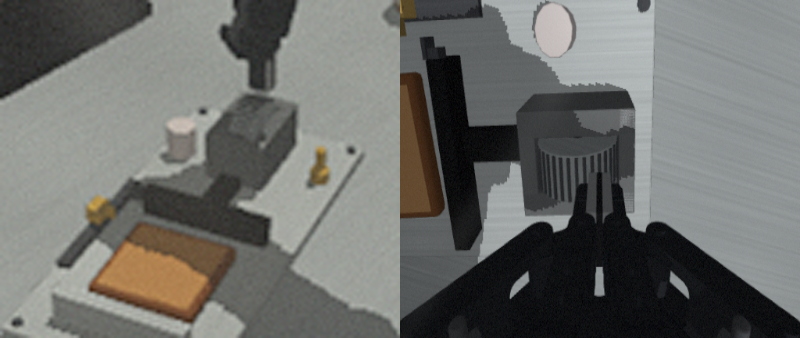

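Emit:
jog_arm(
  motion=[
    [0, 0, 0, 0, 0, 9.5, 0],
    [0, 0, 0, 0, 0, 9.5, 0],
    [0, 0, 0, 0, -7, 9.5, 0],
    [0, 0, 0, 0, -14, 9.5, 0],
    [0, 0, 0, 0, -14, 9.5, 0],
  ],
)

```text
t: 4.65
eef_pos: [0.56, -0.0402, 0.0746]
tool_rot: [-0.0, 0.993, 0.117, 0.001]
contact_force: [1.1, 0.3, 5.6]
gripper_width: 0.001
grasp_force: 2.6
```

```bash
python3 - <<'E'
from h import *
o,p=wrist(); print(st(o['eef_pos']))
im=p['pixels'][80:340,:,::-1]
cv2.imwrite('pics/f.png',cv2.resize(im,(788,400)))
E
```

```text
[   2.4 -139.5]
```

View pics/f.png

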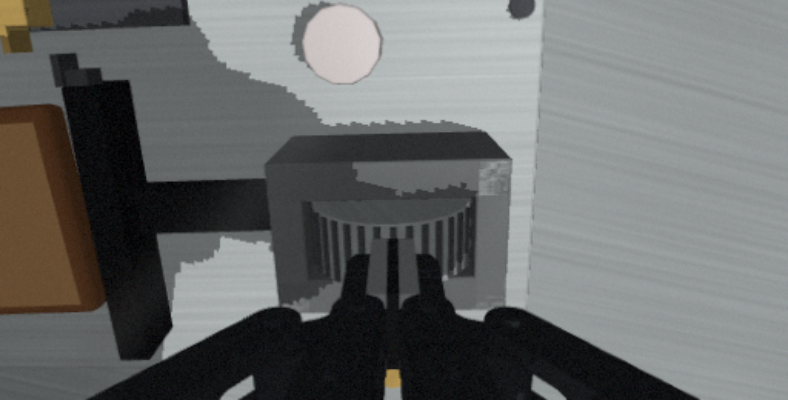

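Emit:
jog_arm(
  motion=[
    [0, 0, 0, 0, -7, 0, 0],
    [0, 0, 0, 0, -14, 0, 0],
    [0, 0, 0, 0, -14, -12, 0],
    [0, 0, 0, 0, 14, -12, 0],
    [0, 0, 0, 0, 14, -3, 0],
    [0, 0, 0, 0, 14, 0, 0],
    [0, 0, 0, 0, 5, 0, 0],
    [0, 0, 0, 0, -4, 0, 0],
    [0, 0, 0, 0, -14, 0, 0],
    [0, 0, 0, 0, -14, 0, 0],
  ],
)

```text
t: 5.95
eef_pos: [0.5545, -0.0256, 0.0737]
tool_rot: [-0.0, 0.993, 0.117, -0.001]
contact_force: [-2.6, 2.0, 4.2]
gripper_width: -0.001
grasp_force: 2.3
```

Emit:
jog_arm(
  motion=[
    [0, 0, 0, 0, 0, -30, 0],
    [0, 0, 0, 0, -45, -75, 0],
    [0, 0, 0, 0, -90, -120, 0],
    [0, 0, 0, 0, -128, -160, 0],
    [0, 0, 0, 0, -128, -160, 0],
    [0, 0, 0, 0, -128, -160, 0],
  ],
)

```text
t: 6.7
eef_pos: [0.5258, 0.0966, 0.2329]
tool_rot: [0.0, 0.993, 0.116, -0.001]
contact_force: [0.3, 0.1, 0.1]
gripper_width: 0.001
grasp_force: 0.0
```

```bash
python3 - <<'E'
from h import *
o,p=wrist(); print(o['t'],st(o['eef_pos']),o['eef_pos'][2],st(p['T'][:3,3]))
save(p,'full_g.png')
c=proj(p,[*(O+.075*X+0*Y),.025])[0]; print(c)
u,v=[int(i) for i in c]; v0=max(v-60,0);u0=u-80
print(u0,v0); cv2.imwrite('pics/g.png',cv2.resize(p['pixels'][v0:v0+120,u0:u0+160,::-1],None,fx=5,fy=5,interpolation=2))
for t in('jaw','marker'): print(t,[(x['xy'],x['score']) for x in bot.tip_of(t,p)[:2]])
E
```

```text
6.7 [3.1 1.5] 0.23291618138842246 [75.3  0.3]
[255.04766643 101.73804442]
175 41
jaw [([256.0, 166.5], 0.94)]
marker [([249.6, 97.2], 0.76)]
```

View pics/g.png

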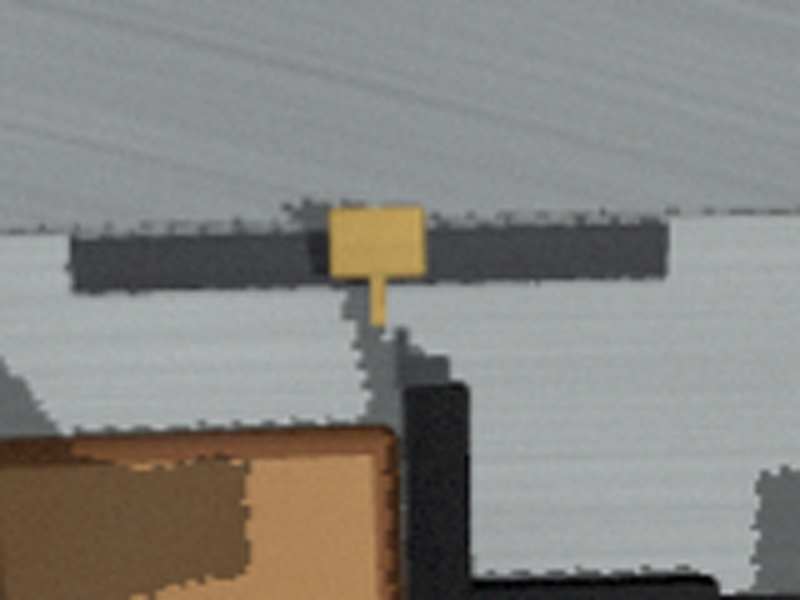

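```bash
python3 - <<'E'
from h import *
o,p=wrist()
f=lambda c,z:st(atz(p,(175+c[0]/5-.4,41+c[1]/5-.4),z))
for z in(.02,.025,.03): print(z,f((378,315),z),f((402,350),z))
print(f((404,390),.039),f((402,590),.039))
E
```

```text
0.02 [72.5  4. ] [65.  -1.1]
0.025 [72.6  3.9] [65.2 -1.1]
0.03 [72.6  3.8] [65.3 -1.1]
[57.5 -1.4] [15.4 -0.2]
```

Emit:
jog_arm(
  motion=[
    [0, 0, 0, -1, 50, 30, 0],
    [0, 0, 0, -1, 100, 65, 0],
    [0, 0, 0, -1, 147, 105, 0],
    [0, 0, 0, -1, 147, 145, 0],
    [0, 0, 0, -1, 147, 150, 0],
    [0, 0, 0, -1, 147, 159, 0],
    [0, 0, 0, -1, 147, 159, 0],
    [0, 0, 0, -1, 141, 159, 0],
    [0, 0, 0, -1, 135, 159, 0],
    [0, 0, 0, -1, 135, 159, 0],
  ],
)

```text
t: 8.15
eef_pos: [0.5567, -0.0337, 0.0754]
tool_rot: [-0.0, 0.993, 0.117, 0.0]
contact_force: [-2.8, -1.0, 5.5]
gripper_width: 0.002
grasp_force: 2.2
```

Emit:
jog_arm(
  motion=[
    [0, 0, 0, 0, 0, -30, 0],
    [0, 0, 0, 0, -45, -75, 0],
    [0, 0, 0, 0, -90, -120, 0],
    [0, 0, 0, 0, -135, -159, 0],
    [0, 0, 0, 0, -137, -159, 0],
    [0, 0, 0, 0, -137, -159, 0],
  ],
)

```text
t: 8.9
eef_pos: [0.5249, 0.0985, 0.2333]
tool_rot: [0.0, 0.993, 0.117, 0.0]
contact_force: [-0.0, -1.0, -0.5]
gripper_width: 0.003
grasp_force: 0.0
```

```bash
python3 - <<'E'
from h import *
o,p=wrist(); print(o['t'],st(o['eef_pos']),o['eef_pos'][2],st(p['T'][:3,3]))
u0,v0=175,41
cv2.imwrite('pics/i.png',cv2.resize(p['pixels'][v0:v0+120,u0:u0+160,::-1],None,fx=5,fy=5,interpolation=2))
E
```

```text
8.9 [2.7 3.6] 0.23328759240736133 [74.8  2.3]
```

View pics/i.png

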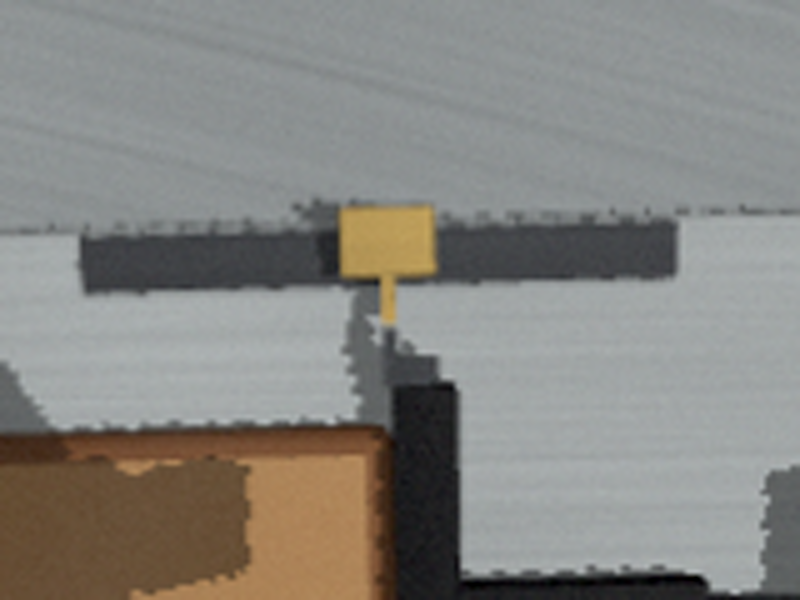

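```bash
python3 -c "
from station import bot
print(bot.hand_in())"
```

```text
the job is handed in; nothing more can be done
None
```

I rolled the jaw closed with the wheel alone until its pointer stood about 0.5–1.2 mm short of the marker blade in the last picture (limit 2.5 mm). The slice lay flat on the plate, the hand was clear, and I handed the job in at about 9 s; no verdict was returned.

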